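Tare the kitchen scale in the pantry

ROBOT

A 6-joint arm with a two-finger parallel gripper is mounted at the origin on the work surface. World frame = base frame: x ahead of the robot, y to its left, z up, the work surface at z = 0. Lengths are in mm, angles in degrees, forces in N, time in s.
With the tool pointing down it reaches from about 350 to 850 mm from the base axis. Payload 8.1 kg.
Tool frame: the origin (TCP) lies midway between the tips of the shut fingers; the grasp point (between the pads) lies 19 mm behind it (r.pinch_z is the distance from the TCP to the grasp point, in mm); z points along the fingers, y is the line along which they close (so a half turn about z gives the same grasp; the last joint's range is limited). The gripper opens to 85 mm and grips with 20 to 120 N. Pads are 22 mm wide; open, the fingers measure 114 mm over their backs; the gripper's body (76 mm by 85 mm) begins 54 mm behind the grasp point. The pads swing forward as they close: fully open they stand 13 mm farther back than shut.
Start: joints at [-69.465, 7.471, 85.268, -0, 87.261, -4.893], TCP at [257.644, -541.871, 231.292] pointing down, gripper open.
Joint ranges: [-169.43, 169.43], [-51.17, 129.36], [1.28, 143.12], [-76.62, 256.62], [0, 156.53], [-152.29, 152.29]. Speed limits (degrees/s): [136.94, 136.94, 159.86, 180, 180, 180].

INTERFACE

Orientations are given as [roll, pitch, yaw] about the fixed x, y, z axes, in that order (R = Rz(yaw) Ry(pitch) Rx(roll)).
In Python, from bench import r gives the robot as it stands.
- The arm moves only by the shell command python3 -m jog 'ROWS' [OPENING] [FORCE]. ROWS is JSON, one flat list of numbers, 6 for each row, row after row: the shift along the tool's x, y, z in m, then the turn, a rotation vector about the tool's x, y, z in rad. A call has 1 to 8 rows; each row is the pose to reach, as a shift and turn from the pose commanded when the call began, along the tool's axes at that moment; what a row does not reach only later rows make up. A row lasts 1/8 s, in which the tool goes at most 62.5 mm and 10.7 degrees, less where a joint would pass 70% of its speed; a pose out of reach is approached as far as the arm can. A call with a gripper value outside its range is refused whole. OPENING is the opening, from -1 (shut) to 1 (fully open), set as the call begins (- or left out, the last holds). The fingers move at their own pace and stop on an object; FORCE is the grip in N (left out, the last holds). Time passes only in rows, so rows that repeat a pose let the fingers close. It gives the time, the measured TCP pose, the force, the opening and the grip force at its end, in the units of the state.
- r.sense(): the state, without advancing time (a new reading comes with each control period).
- r.snapshot(name): name is "scene" or "top"; returns a dict with "pixels" (480x640x3 uint8, red, green, blue), "range_z" (480x640 float32, mm along the optical axis (not along the pixel's ray), 0 where there is no reading), "K" (3x3 intrinsics, pixels), "rvec" (rotation vector, rad) and "tvec" (3), from world to camera coordinates, as OpenCV has them. Camera axes: x right, y down, z forward; pixel columns grow to the right and rows downward; lengths in mm; the calibration is good to about 2 mm. A picture is of the moment at which its call begins.
- r.hand_in(): hands the job in; it is judged then, once.
Trained networks look in a picture, given as the dict that the camera call returned (one of the last four; its "shot" number tells which), for a name from the list of things; names that differ only in an ending like _2 or _b are one class to them, and where a whole thing is asked for, a point or a joint stands for the part that bears it (a point fixed in the world has none). Each returns a list of dicts, best first, with "score" (0 to 1); they miss things now and then, are a little off and sometimes report something else, mostly with a low value. They report only what shows in the picture. A call takes as long as a camera call. They do not tell look-alikes from the thing itself.
- r.look_for(picture, target): "bbox" ([left, top, right, bottom] in pixels, round what is visible of it).
- r.outline_of(picture, target): "region" (480x640 bool, what is visible of it) and "bbox" ([left, top, right, bottom] in pixels, round what is visible of it).
The state is a dict: "time": time; "joint_pos": joint angles; "qd": joint speeds; "joint_efforts": joint torques, N m; "tool_pos": TCP position; "tcp_rot": TCP orientation; "ft_force": force on the tool from outside, world axes, zero at the start; "wrist_torque": the same for the moment, N m; "finger_gap": finger opening in mm; "grip_force": force on a finger pad.
Only numpy, scipy, OpenCV 4.12 (cv2) and the standard library are available. Lean on these libraries where they do the work, as an engineer would, in place of code of your own. Each camera call takes 0.05 s, during which the arm holds its last target. There are 200 camera calls.

TASK

Lift the kitchen scale, which has a carrying handle, out of its stowage and stand it in the middle of the cork mat, lined up with the mat (either way round). Then stand the empty white tub upright in the middle of the scale's pan, let go of it, and turn the scale's zero knob until the long thick zero mark on the dial card lines up with the pointer, with the tub left on the pan. Do not knock over or shove the other things standing about.

Things in the scene. Friction and masses are not known exactly. Their poses are not given: they have to be found in the camera images.
- scale: loose flat mechanical kitchen scale, grey housing 260 (its x) x 120 (y) mm, housing top 45 mm above its feet, 0.85 kg in all, balanced near the handle. Origin: centre of its underside, z up. Towards -x the square pan, mid the carrying handle, towards +x first the pointer and dial card, then the round zero knob. Starts in the bay, its origin 4 mm above the bay's, same axes
- bay: fixed stowage: plywood board 4 mm thick; origin: centre of the scale's place, at the board's underside. Clear dividers, 49 mm high, along both long sides of the scale, 25 mm from it; a full woven basket, about 90 mm high, beyond its +x end, from x = +165 mm. Bay on the robot's right and mat on its left, or the reverse
- handle (a point): centre of the grip bar of the scale's fixed carrying handle: steel bar along the scale's y, 12 mm thick (x), 16 mm high, 104 mm long, a post at each end; 93 mm above the underside, at x = +8 mm of the scale. 40 mm free under the bar
- pan_top (a point): centre of the top face of the pan, at x = -68 mm, y = 0 of the scale: square 112 mm aluminium plate, 60 mm above the underside when empty. It rides on a spring (400 N/m): it sinks 2.5 mm per 100 g, at most 11 mm. Its axes are the scale's
- knob_grip (a point): on the vertical axis of the zero knob, at x = +102 mm of the scale, 70 mm above the underside: round black ribbed knob, 44 mm diameter, from 46 to 82 mm above the underside, 66 mm clear of the handle. Grip it from above across its diameter, at any yaw
- zero_knob (a joint): turn of the zero knob in rad, range -2.4 to 2.2, clockwise seen from above is positive; it starts between -2.1 and -0.5 and stays where it is left (friction 0.04 N m). One radian clockwise moves the dial card with its zero mark 14 mm towards the scale's +y
- pointer_tip (a point): tip (towards the knob) of the pointer, a dark bar 22 (x) x 3 mm, 3 mm above the housing (do not push it), at x = +55 mm of the scale. Load on the pan moves it along the scale's y towards +y, 8 mm per 100 g (3.26 mm per mm the pan sinks). With the tub on the pan it stands 18 to 58 mm to +y of the zero mark until the knob is turned
- zero_mark (a point): end nearest the pointer of the zero mark: the one long thick black line (17 x 3 mm, along x) on the white dial card, 18 x 54 mm, which the knob slides along the scale's y beside the pointer's tip; at x = +56.5 mm, 48 mm above the underside; axes of the scale. The card's other ticks, 10 mm apart, are short and thin. Lined up: the tip's y in this frame is 0
- mat: fixed cork mat 290 (x) x 150 (y) mm, 3 mm thick. Origin: centre of its underside, so its top is at z = 3 mm
- tub: loose empty open tub of white plastic, 90 (x) x 60 (y) x 70 (z) mm, walls 3 mm, 0.17 to 0.33 kg. Origin: centre of its underside. It starts upright in the middle lane between bay and mat, in one row with the jar and the can, in any order
- jar: bystander: glass jar, 72 mm diameter, 125 mm high, in the middle lane. Origin: centre of its underside
- can: bystander: food can with paper label, 74 mm diameter, 110 mm high, in the middle lane. Origin: centre of its underside
- spice_jar: bystander: amber spice jar, 52 mm diameter, 100 mm high, just beyond the far end of the mat. Origin: centre of its underside
- small_can: bystander: bare can, 66 mm diameter, 80 mm high, just beyond the far end of the mat. Origin: centre of its underside
- carton: bystander: cardboard box 70 x 110 x 150 mm high, at the left side. Origin: centre of its underside
- oil: bystander: green oil bottle, 64 mm diameter, 190 mm high, at the right side. Origin: centre of its underside
- mug: bystander: white mug, 80 mm diameter, 90 mm high, at the right side. Origin: centre of its underside
Not all that is in view belongs to the job. Leave any yellow look-alike of the tub alone.

How it is judged:
By the outcome, as a careful person would: the job done as asked, in the order asked, and still so for the second after the job is handed in, with the robot touching nothing.
It also fails if it takes over 70 s, if anything falls off the work surface, if the arm or the gripper's body presses on something with over 40 N, if the wrist force passes 120 N, or if a joint passes its speed limit or range.

## Working session

There is one attempt and no reset: what is moved stays moved. The work goes in short steps, Python scripts to look and compute and a shell command to move; the robot and the scene stay as the last step left them, time stands still between calls to the robot, and variables do not carry over. Pictures are saved under pics/ and viewed, at most 10 in all, crops included, and the job is handed in when it is done.

```bash
ls; mkdir -p pics; cat > h.py <<'E'
import numpy as np, cv2
from bench import r
def save(p,n,box=None,s=1):
    im=p["pixels"][:,:,::-1]
    if box: im=im[box[1]:box[3],box[0]:box[2]]
    if s!=1: im=cv2.resize(im,None,fx=s,fy=s,interpolation=cv2.INTER_CUBIC)
    cv2.imwrite(f"pics/{n}.png",im)
def world(p,u,v,z=None):
    """world point of pixels from depth"""
    u=np.asarray(u,float);v=np.asarray(v,float)
    K=p["K"];R=cv2.Rodrigues(np.asarray(p["rvec"],float))[0];t=np.asarray(p["tvec"],float).ravel()
    d=np.stack([(u-K[0,2])/K[0,0],(v-K[1,2])/K[1,1],np.ones_like(u)],-1)
    c=-R.T@t
    if z is None:
        D=p["range_z"][v.astype(int),u.astype(int)]
        return (d*D[...,None]-t)@R
    w=d@R
    return c+w*((z-c[2])/w[...,2])[...,None]
def proj(p,X):
    return cv2.projectPoints(np.asarray(X,float).reshape(-1,3),np.asarray(p["rvec"],float),np.asarray(p["tvec"],float),np.asarray(p["K"],float),None)[0].reshape(-1,2)
E
python3 - <<'E'
from h import *
s=r.sense();print(s['time'],s['tool_pos'],s['tcp_rot'],s['finger_gap'],r.pinch_z)
for c in("top","scene"):
    p=r.snapshot(c);save(p,c+"0")
    R=cv2.Rodrigues(np.asarray(p["rvec"],float))[0];print(c,-R.T@np.ravel(p["tvec"]))
    for n in "scale bay handle pan_top knob_grip mat tub jar can".split():
        for o in r.look_for(p,n)[:2]:print(n,round(o["score"],2),np.round(o["bbox"]))
E
```

```text
pics
0.0 [ 257.42773501 -541.357476    230.23252018] [-1.79893858e+02 -7.84486155e-03  2.54243364e+01] 85.36523048348438 18.700000000000003
top [ 294.99689097  -15.29922729 1611.44819883]
scale 0.83 [393. 201. 433. 285.]
handle 0.68 [393. 197. 438. 283.]
handle 0.3 [194. 168. 222. 193.]
pan_top 0.9 [396. 241. 437. 280.]
knob_grip 0.67 [408. 194. 424. 213.]
mat 0.92 [203. 200. 260. 298.]
mat 0.61 [194. 168. 221. 191.]
tub 0.74 [313. 254. 332. 281.]
tub 0.57 [226. 311. 263. 346.]
jar 0.57 [311. 170. 337. 197.]
can 0.72 [309. 213. 332. 243.]
can 0.39 [316. 253. 332. 282.]
scene [1162.98639329 -601.05265038 1340.37215698]
scale 0.73 [193. 268. 294. 376.]
bay 0.92 [175. 263. 338. 435.]
handle 0.7 [195. 266. 252. 321.]
handle 0.59 [192. 267. 289. 376.]
pan_top 0.61 [195. 266. 254. 324.]
knob_grip 0.57 [254. 333. 273. 357.]
mat 0.81 [346. 165. 461. 249.]
tub 0.9 [317. 131. 344. 173.]
tub 0.74 [287. 217. 325. 262.]
jar 0.92 [360. 272. 392. 323.]
can 0.77 [328. 236. 361. 284.]
can 0.75 [194. 267. 256. 323.]
```

View pics/top0.png

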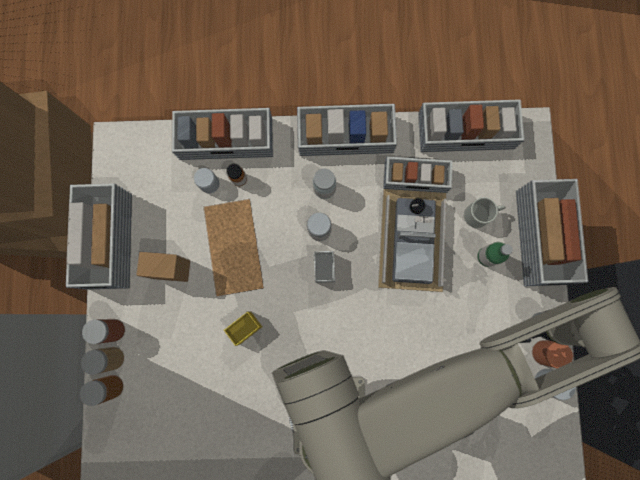

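View pics/scene0.png

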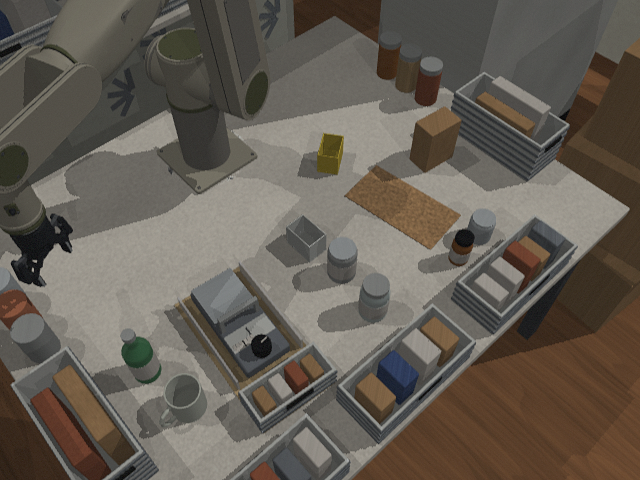

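The top view shows the bay and scale at (415,240) with the knob (417,205) on the far end. The mat is at (233,247) and the white tub at (324,266), with the can and jar farther out in the lane. The yellow decoy is at (243,328).

```bash
cat >> h.py <<'E'
def rect(P):
    (c,(w,h),a)=cv2.minAreaRect(np.asarray(P[:,:2],np.float32))
    if w<h: w,h,a=h,w,a+90
    return np.round([*c,w,h,(a+90)%180-90],1)
def mask_pts(p,m,z=None):
    v,u=np.nonzero(m); 
    return world(p,u,v,z)
E
python3 - <<'E'
from h import *
for c in("top","scene"):
    p=r.snapshot(c);print(c)
    for n,z in(("mat",3),("scale",None),("pan_top",None),("knob_grip",None),("handle",None),("tub",None),("jar",None),("can",None),("bay",None),("spice_jar",None),("small_can",None),("carton",None)):
        for o in r.outline_of(p,n)[:2]:
            P=mask_pts(p,o["region"],z)
            zz=P[:,2];hz=np.percentile(zz,[5,25,50,75,95,99])
            top=P[zz>np.percentile(zz,97)-8]
            print(n,round(o["score"],2),np.round(o["bbox"]).astype(int),"z",np.round(hz),"all",rect(P),"top",rect(top),np.round(top.mean(0)))
p=r.snapshot("top");save(p,"crop1",(370,180,460,300),5)
E
```

```text
top
mat 0.68 [204 198 260 294] z [3. 3. 3. 3. 3. 3.] all [519.7 289.  291.4 152.2   8.1] top [519.7 289.  291.4 152.2   8.1] [517. 290.   3.]
mat 0.53 [313 252 332 286] z [3. 3. 3. 3. 3. 3.] all [446.7   2.7 103.8  62.8  -1.5] top [446.7   2.7 103.8  62.8  -1.5] [446.   4.   3.]
scale 0.61 [462 198 505 228] z [-1.  6. 37. 72. 90. 93.] all [ 449.3 -291.7  627.2   85.9  -53. ] top [ 441.6 -276.6  594.1   78.6  -53.2] [ 591. -474.  112.]
pan_top 0.95 [396 245 436 282] z [57. 61. 63. 65. 69. 72.] all [ 416.1 -166.2  361.3  138.6  -72.3] top [ 415.7 -164.6  358.5  137.7  -72.1] [ 449. -268.   73.]
knob_grip 0.77 [411 199 423 212] z [67. 81. 84. 87. 90. 92.] all [ 615.9 -282.9   39.2   39.2   87.6] top [ 616.3 -283.7   38.7   37.    -5.6] [ 617. -284.   86.]
knob_grip 0.67 [392 242 435 280] z [55. 60. 63. 65. 69. 72.] all [ 418.2 -165.9  362.   142.8  -72.3] top [ 417.2 -166.1  362.3  139.7  -72.1] [ 449. -268.   73.]
handle 0.72 [392 197 440 284] z [ 42.  48.  58.  64.  95. 107.] all [ 437.3 -226.4  463.3  211.2  -31.5] top [ 436.8 -150.8  385.3   73.1  -54.4] [ 506. -254.  228.]
tub 0.89
[... 3391 characters left out ...]
-435.7  739.    98.   -27.1] [ 577. -305.  203.]
spice_jar 0.61 [449 228 476 269] z [ 15.  46.  75.  99. 104. 107.] all [ 956.7 -151.2  988.4   50.7  -62.4] top [ 936.6 -161.1  988.7   43.4  -65.3] [746. 254. 118.]
small_can 0.98 [469 208 498 247] z [13. 50. 73. 81. 85. 88.] all [ 926.4  -80.5 1143.6   66.8  -65.9] top [ 925.1 -110.4 1088.9   59.1  -67.2] [732. 350.  98.]
small_can 0.57 [160 373 207 425] z [ 3. 15. 45. 75. 91. 95.] all [ 837.3 -567.1  645.4  111.   -15.7] top [ 859.  -540.3  620.    78.6  -12.1] [ 615. -488.  131.]
carton 0.69 [410 105 462 174] z [ 14.  59. 112. 149. 154. 157.] all [ 734.9    4.5 1478.3  119.1  -59.4] top [ 768.3  -49.6 1351.4  113.9  -59.2] [461. 467. 163.]
```

View pics/crop1.png

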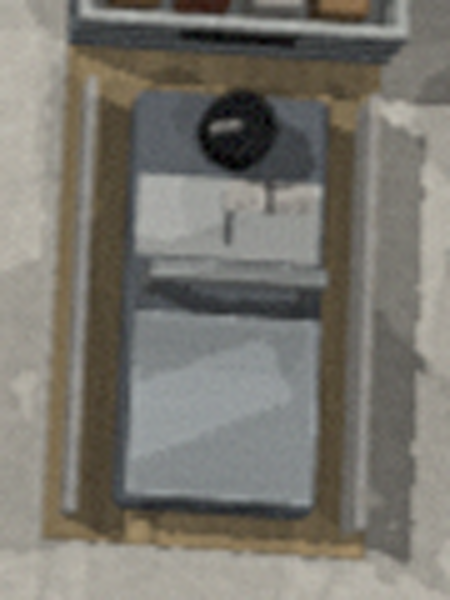

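```bash
python3 - <<'E'
from h import *
from scipy.optimize import least_squares
p=r.snapshot("top")
M=np.array([[130,60,49],[130,-60,49],[-130,-60,49],[-130,60,49],[-12,56,64],[-12,-56,64],[-124,-56,64],[-124,56,64],[102,0,86],[8,52,101],[8,-52,101]],float)
c=np.array([[135,92],[327,98],[313,515],[117,500],[135,310],[320,318],[310,505],[125,490],[237,130],[149,270],[327,276]],float)
px=np.c_[370+(c[:,0]+.5)/5-.5,180+(c[:,1]+.5)/5-.5]
def X(q):
    a=np.deg2rad(q[2]);R=np.array([[np.cos(a),-np.sin(a)],[np.sin(a),np.cos(a)]])
    return np.c_[M[:,:2]@R.T+q[:2],M[:,2]]
f=lambda q:(proj(p,X(q))-px).ravel()
s=least_squares(f,[515,-275,-2],loss="soft_l1");print(s.x,np.round(s.fun.reshape(-1,2),1).tolist())
q=s.x
# depth check: pixels by height band, both cameras
for cam in("top","scene"):
    p=r.snapshot(cam);v,u=np.nonzero(p["range_z"]>0);P=world(p,u,v)
    a=np.deg2rad(q[2]);R=np.array([[np.cos(a),-np.sin(a)],[np.sin(a),np.cos(a)]])
    L=np.c_[(P[:,:2]-q[:2])@R,P[:,2]]
    for nm,b in dict(pan=(-150,-30,-90,90,58,72),bar=(-20,40,-80,80,92,110),knob=(70,135,-50,50,78,98)).items():
        m=(L[:,0]>b[0])&(L[:,0]<b[1])&(L[:,1]>b[2])&(L[:,1]<b[3])&(L[:,2]>b[4])&(L[:,2]<b[5])
        k=L[m];print(cam,nm,len(k),k.mean(0).round(1),np.percentile(k,[2,98],axis=0).round(0).tolist(), rect(k))
    # tub
    m=(P[:,0]>380)&(P[:,0]<510)&(abs(P[:,1])<70)&(P[:,2]>60)&(P[:,2]<82);k=P[m];print(cam,"tub",len(k),rect(k),k[:,2].mean())
    for nm,x,y,z in(("can",570,0,110),("jar",700,-20,125),("spice",745,255,100),("scan",730,355,80),("basket",670,-275,85)):
        m=(abs(P[:,0]-x)<65)&(abs(P[:,1]-y)<65)&(abs(P[:,2]-z)<8);k=P[m];print(cam,nm,len(k),rect(k))
print(r.sense()["time"])
E
```

```text
[ 517.18959054 -275.91720183   -5.22238696] [[-0.3, -1.3], [0.2, -0.2], [0.2, 0.4], [-0.3, 1.0], [-0.3, -0.2], [-0.3, 0.4], [0.5, 0.0], [0.1, 0.7], [0.4, -1.4], [0.1, -0.5], [-0.3, 0.4]]
top pan 1046 [-77.9   0.5  63.2] [[-122.0, -53.0, 59.0], [-32.0, 55.0, 69.0]] [-77.    0.4 112.4  93.9 -90. ]
top bar 154 [  7.5  -0.3 102.8] [[2.0, -49.0, 95.0], [14.0, 50.0, 110.0]] [  8.1   0.2 101.6  13.6  89.4]
top knob 164 [101.3   0.3  84.4] [[82.0, -20.0, 79.0], [121.0, 19.0, 91.0]] [ 1.013e+02 -1.000e-01  4.280e+01  4.080e+01 -8.240e+01]
top tub 101 [443.2   3.1  89.9  59.7   1.2] 69.10283049774542
top can 390 [565.6  14.7  66.5  65.3  22.4]
top jar 330 [698.8  -4.6  60.6  56.7  -1.3]
top spice 184 [762.4 267.1  93.1  92.5  -0. ]
top scan 296 [725.2 364.7  64.3  56.5  43.7]
top basket 327 [ 670.9 -284.6  131.8  111.4    9.2]
scene pan 1550 [-76.5  -1.7  64.9] [[-123.0, -55.0, 59.0], [-32.0, 53.0, 70.0]] [-78.4  -1.8 115.4  97.1  89.2]
scene bar 310 [ 10.   -2.7 103.1] [[2.0, -52.0, 93.0], [15.0, 48.0, 110.0]] [  8.6  -1.8 104.3  14.6 -89.3]
scene knob 308 [103.6  -2.8  86.2] [[82.0, -23.0, 79.0], [124.0, 18.0, 92.0]] [102.3  -2.2  45.6  45.3   7.7]
scene tub 285 [442.1   1.1  97.5  63.5   2.2] 67.67612802506255
scene can 552 [566.8  12.3  69.9  68.5  82.8]
scene jar 529 [699.   -6.5  64.2  62.4 -35.2]
scene spice 258 [762.8 254.1 117.6  93.9  89.5]
scene scan 391 [726.1 364.4  66.3  62.  -70. ]
scene basket 667 [ 6.699e+02 -2.722e+02  1.298e+02  1.233e+02  2.000e-01]
2.5
```

```bash
cat > d.py <<'E'
import sys
from h import *
from scipy.spatial.transform import Rotation as Ro
s=r.sense();x=np.array(s["tool_pos"]);A=Ro.from_euler("xyz",s["tcp_rot"],degrees=True)
t=np.array([float(a) for a in sys.argv[1:4]]);B=Ro.from_euler("xyz",[180,0,float(sys.argv[4])],degrees=True)
print("t",s["time"],"delta m",np.round(A.inv().apply(t-x)/1000,4),"rot",np.round((A.inv()*B).as_rotvec(),3),"gap",round(s["finger_gap"],1),"F",np.round(s["ft_force"],1))
E
python3 d.py 525.3 -277.3 231 84.5
```

```text
t 2.5 delta m [ 3.553e-01 -1.240e-01  3.000e-04] rot [-0.    -0.    -1.031] gap 85.5 F [-0.1 -1.2 -0.3]
```

```bash
python3 -m jog '[0.03,-0.01,0,0,0,-0.1, 0.08,-0.03,0,0,0,-0.25, 0.135,-0.047,0,0,0,-0.4, 0.19,-0.066,0,0,0,-0.55, 0.245,-0.085,0,0,0,-0.7, 0.295,-0.103,0,0,0,-0.85, 0.335,-0.117,0,0,0,-0.98, 0.355,-0.124,0,0,0,-1.031]' 0.1 80; python3 d.py 525.3 -277.3 78 84.5
```

```text
time: 3.5
tool_pos: [526.3, -275.7, 231.3]
tcp_rot: [180.0, -0.0, 84.7]
ft_force: [0.7, 0.3, 0.1]
finger_gap: 47.0
grip_force: 0.0
t 3.5 delta m [-0.0017 -0.0009  0.1533] rot [ 0.    -0.     0.004] gap 47.0 F [0.7 0.3 0.1]
```

```bash
python3 -m jog '[-0.001,0,0.03,0,0,0, -0.0017,-0.0009,0.07,0,0,0, -0.0017,-0.0009,0.11,0,0,0, -0.0017,-0.0009,0.135,0,0,0, -0.0017,-0.0009,0.148,0,0,0, -0.0017,-0.0009,0.153,0,0,0, -0.0017,-0.0009,0.153,0,0,0]'; python3 -m jog '[0,0,0,0,0,0, 0,0,0,0,0,0, 0,0,0,0,0,0, 0,0,0,0,0,0, 0,0,0,0,0,0, 0,0,0,0,0,0]' -1 80
```

```text
time: 4.38
tool_pos: [524.3, -279.6, 79.1]
tcp_rot: [179.9, 0.0, 84.5]
ft_force: [-1.1, 0.2, 0.5]
finger_gap: 46.8
grip_force: 0.0
time: 5.12
tool_pos: [524.8, -279.6, 79.7]
tcp_rot: [179.9, 0.1, 84.5]
ft_force: [-0.6, -0.2, 6.1]
finger_gap: 10.7
grip_force: 79.4
```

```bash
python3 -m jog '[0,0,-0.004,0,0,0, 0,0,-0.012,0,0,0, 0,0,-0.025,0,0,0, 0,0,-0.045,0,0,0, 0,0,-0.07,0,0,0, 0,0,-0.1,0,0,0, 0,0,-0.13,0,0,0, 0,0,-0.15,0,0,0]'; python3 -m jog '[0,0,-0.008,0,0,0, 0,0,-0.01,0,0,0, 0,0,-0.01,0,0,0]'; python3 d.py 527 290 239 98; python3 - <<'E'
from h import *
p=r.snapshot("scene");save(p,"lift",(100,130,420,370),2.4)
E
```

```text
time: 6.12
tool_pos: [524.7, -279.5, 231.7]
tcp_rot: [179.8, 0.1, 84.5]
ft_force: [0.3, -0.7, -8.2]
finger_gap: 10.7
grip_force: 78.1
time: 6.5
tool_pos: [523.4, -278.7, 237.0]
tcp_rot: [-179.9, -0.1, 84.5]
ft_force: [0.1, 0.1, -8.3]
finger_gap: 10.2
grip_force: 78.2
t 6.5 delta m [ 0.5665 -0.051  -0.0014] rot [-0.002 -0.001 -0.236] gap 10.2 F [ 0.1  0.1 -8.3]
```

View pics/lift.png

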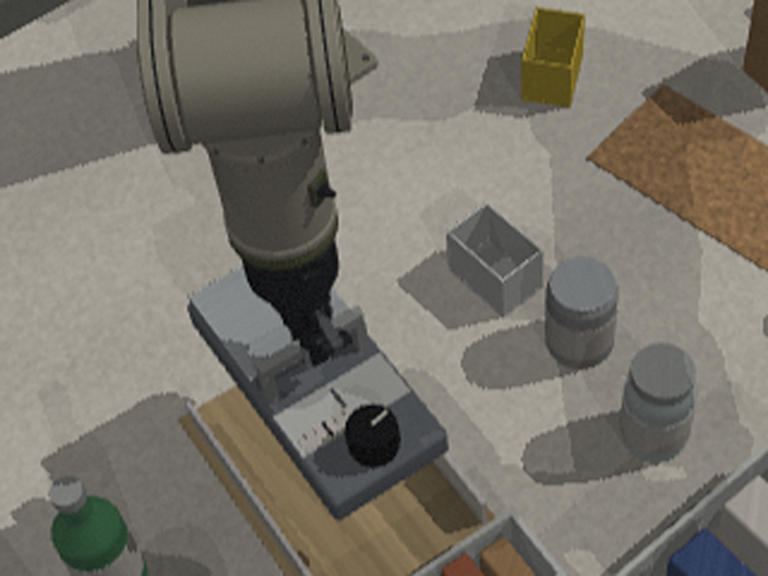

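The scale hangs level from the bar and is clear of the dividers. The tub, can and jar are still in their places.

```bash
python3 -m jog '[0.01,-0.001,-0.001,0,0,0, 0.035,-0.003,-0.001,0,0,-0.02, 0.075,-0.007,-0.001,0,0,-0.03, 0.12,-0.011,-0.001,0,0,-0.05, 0.165,-0.015,-0.001,0,0,-0.07, 0.21,-0.019,-0.001,0,0,-0.09, 0.255,-0.023,-0.001,0,0,-0.11, 0.3,-0.027,-0.001,0,0,-0.12]';  python3 d.py 527 290 239 98
```

```text
time: 7.55
tool_pos: [524.9, 25.1, 239.3]
tcp_rot: [180.0, -0.0, 91.5]
ft_force: [1.1, 0.6, -8.5]
finger_gap: 10.7
grip_force: 78.2
t 7.55 delta m [0.2648 0.009  0.0005] rot [ 0.    -0.001 -0.113] gap 10.7 F [ 1.1  0.6 -8.5]
```

```bash
python3 -m jog '[0.045,0.001,0,0,0,-0.02, 0.09,0.003,0,0,0,-0.04, 0.135,0.004,0,0,0,-0.06, 0.175,0.006,0,0,0,-0.08, 0.21,0.007,0,0,0,-0.1, 0.24,0.008,0,0,0,-0.113, 0.258,0.009,0,0,0,-0.113, 0.265,0.009,0,0,0,-0.113]'; python3 -m jog '[0,0,0.04,0,0,0, 0,0,0.08,0,0,0, 0,0,0.11,0,0,0, 0,0,0.12,0,0,0, 0,0,0.12,0,0,0]'; python3 - <<'E'
from h import *
s=r.sense();print(s["time"],s["tool_pos"],s["tcp_rot"])
a=np.deg2rad(8);R=np.array([[np.cos(a),-np.sin(a)],[np.sin(a),np.cos(a)]])
for c in("top","scene"):
    p=r.snapshot(c);v,u=np.nonzero(p["range_z"]>0);P=world(p,u,v)
    L=np.c_[(P[:,:2]-[519,289])@R,P[:,2]]
    for nm,b in dict(low=(-200,200,-120,120,28,130),pan=(-150,-30,-90,90,92,112),knob=(70,150,-50,50,116,135),house=(25,160,-90,90,72,95)).items():
        k=L[(L[:,0]>b[0])&(L[:,0]<b[1])&(L[:,1]>b[2])&(L[:,1]<b[3])&(L[:,2]>b[4])&(L[:,2]<b[5])]
        if len(k)>5: print(c,nm,len(k),k.mean(0).round(1),np.percentile(k,[2,98],axis=0).round(0).tolist(),rect(k))
    save(p,"over_"+c,(180,160,300,330) if c=="top" else (320,110,500,290),3)
E
```

```text
time: 8.55
tool_pos: [527.7, 288.5, 239.1]
tcp_rot: [-180.0, 0.0, 97.9]
ft_force: [0.4, -0.4, -8.3]
finger_gap: 10.7
grip_force: 78.3
time: 9.18
tool_pos: [528.4, 286.8, 119.3]
tcp_rot: [-180.0, 0.0, 97.8]
ft_force: [0.2, 0.1, -7.8]
finger_gap: 10.6
grip_force: 78.5
9.175 [528.37759842 286.76744127 119.28447863] [-1.79957250e+02  2.17506866e-02  9.78156589e+01]
top low 1574 [ 25.4 -17.6  91.4] [[-96.0, -62.0, 46.0], [198.0, 55.0, 122.0]] [ 40.4   6.7 323.2 146.1  -1.9]
top pan 489 [-64.1  16.1 102.3] [[-97.0, -56.0, 96.0], [-32.0, 54.0, 109.0]] [-65.9  -1.2 112.1  72.8 -89.2]
top knob 47 [104.8 -16.1 123.5] [[88.0, -23.0, 118.0], [123.0, -8.0, 130.0]] [105.1 -16.9  39.5  12.5  14.7]
top house 485 [ 77.7 -40.4  87.5] [[27.0, -61.0, 79.0], [128.0, -17.0, 94.0]] [ 79.  -37.2 106.5  49.5  -0.7]
scene low 4006 [ 18.4 -19.7  93.8] [[-119.0, -64.0, 59.0], [195.0, 52.0, 127.0]] [3.570e+01 2.000e-01 3.285e+02 1.498e+02 0.000e+00]
scene pan 1037 [-78.2  -8.5 105.4] [[-122.0, -58.0, 94.0], [-32.0, 50.0, 111.0]] [-77.8  -1.9 124.7  95.  -88.4]
scene knob 227 [104.4  -5.6 126.7] [[84.0, -26.0, 117.0], [124.0, 16.0, 134.0]] [103.7  -4.4  43.9  43.5  47.6]
scene house 1171 [ 79.3 -16.8  88.9] [[27.0, -64.0, 74.0], [131.0, 54.0, 95.0]] [ 78.9  -4.  129.1 107.7 -89.9]
```

```bash
python3 -m jog '[0.001,-0.001,0.01,0,0,0, 0.0015,-0.001,0.022,0,0,0, 0.0015,-0.001,0.032,0,0,0, 0.0015,-0.001,0.037,0,0,0, 0.0015,-0.001,0.0385,0,0,0, 0.0015,-0.001,0.0395,0,0,0, 0.0015,-0.001,0.0395,0,0,0]'
```

```text
time: 10.15
tool_pos: [527.5, 288.7, 80.1]
tcp_rot: [180.0, -0.0, 97.8]
ft_force: [0.8, -0.3, -8.7]
finger_gap: 10.6
grip_force: 78.5
```

```bash
python3 -m jog '[0,0,0.0005,0,0,0, 0,0,0.001,0,0,0, 0,0,0.001,0,0,0]'
```

```text
time: 10.52
tool_pos: [527.4, 288.7, 78.9]
tcp_rot: [180.0, -0.0, 97.9]
ft_force: [0.9, -0.7, -8.3]
finger_gap: 10.4
grip_force: 78.6
```

```bash
python3 -m jog '[0,0,0.0007,0,0,0, 0,0,0.0014,0,0,0, 0,0,0.0014,0,0,0]'
```

```text
time: 10.9
tool_pos: [527.4, 288.7, 78.7]
tcp_rot: [180.0, -0.0, 97.9]
ft_force: [-5.4, -3.1, 2.6]
finger_gap: 10.8
grip_force: 80.2
```

```bash
python3 -m jog '[0,0,0,0,0,0, 0,0,0,0,0,0, 0,0,0,0,0,0, 0,0,0,0,0,0, 0,0,-0.01,0,0,0, 0,0,-0.04,0,0,0, 0,0,-0.09,0,0,0, 0,0,-0.14,0,0,0]' 0.1; python3 d.py 443 2.5 219 181.5
```

```text
time: 11.9
tool_pos: [527.0, 288.5, 219.4]
tcp_rot: [-180.0, -0.0, 97.8]
ft_force: [0.3, -0.5, 0.1]
finger_gap: 46.8
grip_force: 0.0
t 11.9 delta m [-0.2719 -0.1223  0.0004] rot [-0.   -0.   -1.46] gap 46.8 F [ 0.3 -0.5  0.1]
```

```bash
python3 -m jog '[-0.03,-0.013,0,0,0,-0.16, -0.07,-0.03,0,0,0,-0.34, -0.11,-0.05,0,0,0,-0.52, -0.15,-0.067,0,0,0,-0.7, -0.19,-0.085,0,0,0,-0.88, -0.22,-0.1,0,0,0,-1.06, -0.25,-0.112,0,0,0,-1.24, -0.272,-0.122,0,0,0,-1.42]' 0.85; python3 d.py 443 2.5 200 181.5; python3 - <<'E'
from h import *
a=np.deg2rad(8);R=np.array([[np.cos(a),-np.sin(a)],[np.sin(a),np.cos(a)]])
for c in("top","scene"):
    p=r.snapshot(c);v,u=np.nonzero(p["range_z"]>0);P=world(p,u,v)
    L=np.c_[(P[:,:2]-[519,289])@R,P[:,2]]
    for nm,b in dict(pan=(-150,-30,-90,90,57,72),knob=(70,150,-50,50,76,95),bar=(-20,40,-80,80,90,110),all=(-145,145,-100,100,36,110)).items():
        k=L[(L[:,0]>b[0])&(L[:,0]<b[1])&(L[:,1]>b[2])&(L[:,1]<b[3])&(L[:,2]>b[4])&(L[:,2]<b[5])]
        if len(k)>5: print(c,nm,len(k),k.mean(0).round(1),np.percentile(k,[2,98],axis=0).round(0).tolist(),rect(k))
    for o in r.outline_of(p,"mat")[:1]: print(rect(mask_pts(p,o["region"],3)))
p=r.snapshot("top");save(p,"placed",(180,170,290,310),4)
E
```

```text
time: 12.9
tool_pos: [443.4, 1.3, 218.4]
tcp_rot: [-180.0, 0.1, 179.5]
ft_force: [0.3, 0.5, -0.5]
finger_gap: 78.6
grip_force: 0.0
t 12.9 delta m [0.0004 0.0012 0.0184] rot [-0.     0.001 -0.035] gap 78.6 F [ 0.3  0.5 -0.5]
top pan 1041 [-77.8   0.8  62.4] [[-122.0, -53.0, 57.0], [-32.0, 55.0, 69.0]] [-77.1   1.5 112.7  93.5  89.9]
top knob 173 [100.9  -0.2  83.7] [[80.0, -19.0, 78.0], [122.0, 20.0, 90.0]] [101.4  -0.9  43.1  42.5 -27.5]
top bar 157 [  7.2   0.9 102. ] [[2.0, -49.0, 92.0], [14.0, 51.0, 109.0]] [7.500e+00 1.000e-01 1.024e+02 1.290e+01 8.950e+01]
top all 3243 [-4.1 -1.8 58.2] [[-125.0, -57.0, 41.0], [121.0, 56.0, 103.0]] [-1.000e-01  7.000e-01  2.600e+02  1.216e+02 -1.000e-01]
[517.3 289.8 285.7 149.6   8.1]
scene pan 1052 [-77.   -0.7  64.2] [[-123.0, -55.0, 59.0], [-32.0, 55.0, 70.0]] [-78.1   1.  119.8  96.   89.9]
scene knob 212 [102.4  -3.3  85. ] [[82.0, -23.0, 77.0], [122.0, 18.0, 91.0]] [101.6  -1.5  47.   45.3 -32.3]
scene bar 192 [  9.2  -4.3 102.4] [[2.0, -52.0, 91.0], [15.0, 50.0, 109.0]] [  8.4  -1.2 109.1  14.4  89.1]
scene all 3677 [  6.2 -10.4  59.7] [[-119.0, -60.0, 39.0], [127.0, 54.0, 105.0]] [-1.000e-01 -2.100e+00  2.609e+02  1.268e+02 -3.000e-01]
[518.2 287.6 290.7 150.5   8.6]
```

View pics/placed.png

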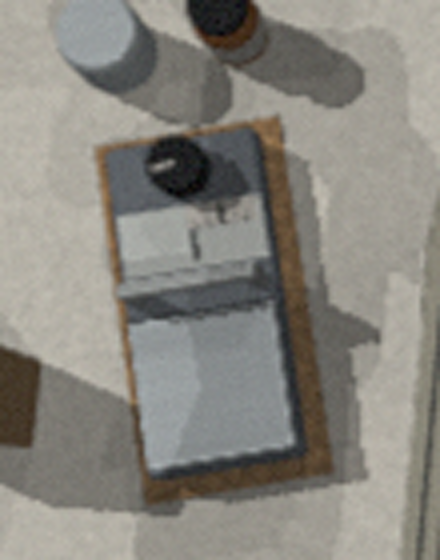

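The scale sits squared and centred on the mat to within about 1 mm, with the knob at crop (178,165). Next is the tub.

```bash
python3 -m jog '[0,0.001,0.03,0,0,-0.03, 0,0.001,0.08,0,0,-0.035, 0,0.001,0.125,0,0,-0.035, 0,0.001,0.16,0,0,-0.035, 0,0.001,0.182,0,0,-0.035, 0,0.001,0.187,0,0,-0.035, 0,0.001,0.187,0,0,-0.035]' 1; python3 -m jog '[0,0,0,0,0,0, 0,0,0,0,0,0, 0,0,0,0,0,0, 0,0,0,0,0,0]' -1 30
```

```text
time: 14.02
tool_pos: [444.0, 4.0, 30.9]
tcp_rot: [180.0, 0.0, -178.8]
ft_force: [-0.1, -0.2, -0.3]
finger_gap: 85.8
grip_force: 0.0
time: 14.52
tool_pos: [444.8, 3.4, 31.8]
tcp_rot: [-180.0, 0.1, -178.8]
ft_force: [-0.6, 0.6, 6.7]
finger_gap: 59.6
grip_force: 34.4
```

```bash
python3 -m jog '[0,0,-0.01,0,0,0, 0,0,-0.03,0,0,0, 0,0,-0.065,0,0,0, 0,0,-0.1,0,0,0, 0,0,-0.13,0,0,0, 0,0,-0.14,0,0,0, 0,0,-0.14,0,0,0]'; python3 d.py 451.7 279.5 171 188; python3 - <<'E'
from h import *
for c in("top","scene"):
    p=r.snapshot(c);v,u=np.nonzero(p["range_z"]>0);P=world(p,u,v)
    k=P[(abs(P[:,0]-443)<70)&(abs(P[:,1])<70)&(P[:,2]>130)&(P[:,2]<216)];print(c,len(k),np.percentile(k,[1,50,99],axis=0).round(0).tolist(),rect(k))
p=r.snapshot("scene");save(p,"tubl",(230,130,400,290),3.5)
E
```

```text
time: 15.4
tool_pos: [443.7, 3.5, 170.5]
tcp_rot: [-180.0, 0.0, -178.8]
ft_force: [-0.6, -0.9, -2.5]
finger_gap: 59.6
grip_force: 33.6
t 15.4 delta m [-0.0138  0.2758 -0.0005] rot [-0.     0.001 -0.118] gap 59.6 F [-0.6 -0.9 -2.5]
top 193 [[396.0, -24.0, 134.0], [409.0, 4.0, 143.0], [426.0, 34.0, 212.0]] [410.6   4.7  59.1  30.7 -84.9]
scene 1072 [[399.0, -39.0, 138.0], [459.0, 11.0, 173.0], [488.0, 38.0, 213.0]] [443.1   4.5  95.4  89.7  -4.5]
```

View pics/tubl.png

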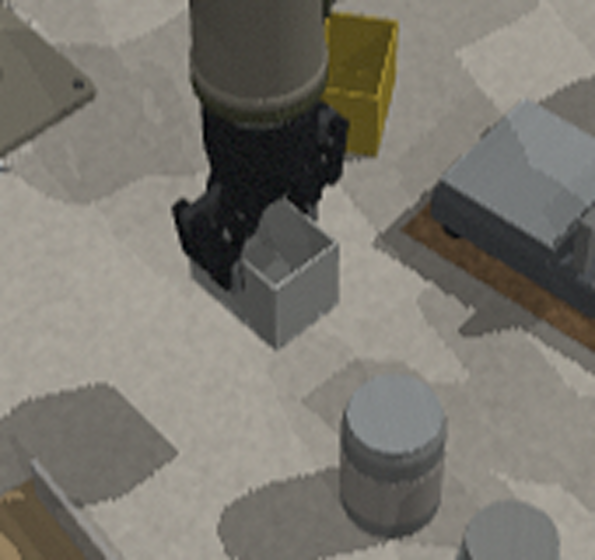

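The tub hangs level between the fingers and weighs about 2.4 N. I'll carry it over the pan.

```bash
python3 -m jog '[-0.001,0.015,0,0,0,0, -0.003,0.05,0,0,0,-0.02, -0.005,0.1,0,0,0,-0.04, -0.008,0.15,0,0,0,-0.06, -0.01,0.2,0,0,0,-0.08, -0.013,0.24,0,0,0,-0.1, -0.0145,0.268,0,0,0,-0.118, -0.0145,0.276,0,0,0,-0.118]'; python3 -m jog '[0,0,0,0,0,0, 0,0,0.02,0,0,0, 0,0,0.04,0,0,0, 0,0,0.06,0,0,0, 0,0,0.068,0,0,0, 0,0,0.068,0,0,0]'; python3 d.py 452.5 279.5 94 188; python3 - <<'E'
from h import *
a=np.deg2rad(8);R=np.array([[np.cos(a),-np.sin(a)],[np.sin(a),np.cos(a)]])
for c in("top","scene"):
    p=r.snapshot(c);v,u=np.nonzero(p["range_z"]>0);P=world(p,u,v)
    L=np.c_[(P[:,:2]-[519,289])@R,P[:,2]]
    k=L[(abs(L[:,0]+68)<60)&(abs(L[:,1])<60)&(P[:,2]>78)&(P[:,2]<148)];print(c,len(k),np.percentile(k,[1,50,99],axis=0).round(0).tolist(),rect(k))
E
```

```text
time: 16.55
tool_pos: [451.0, 281.9, 169.3]
tcp_rot: [-180.0, -0.1, -171.9]
ft_force: [-0.3, -1.4, -3.5]
finger_gap: 59.5
grip_force: 33.7
time: 17.3
tool_pos: [451.9, 279.0, 102.0]
tcp_rot: [-180.0, -0.1, -172.1]
ft_force: [-0.9, -0.3, -2.2]
finger_gap: 59.6
grip_force: 33.8
t 17.3 delta m [-0.0006  0.0004  0.008 ] rot [-0.    -0.001 -0.001] gap 59.6 F [-0.9 -0.3 -2.2]
top 110 [[-115.0, -43.0, 79.0], [-96.0, 10.0, 121.0], [-25.0, 30.0, 145.0]] [-77.1 -11.4 106.1  50.7 -33.7]
scene 866 [[-114.0, -43.0, 79.0], [-54.0, -21.0, 113.0], [-23.0, 34.0, 146.0]] [-69.3  -4.   94.6  84.5   0.2]
```

```bash
python3 -m jog '[0,0,0.003,0,0,0, 0,0,0.006,0,0,0, 0,0,0.008,0,0,0, 0,0,0.01,0,0,0, 0,0,0.012,0,0,0, 0,0,0.012,0,0,0]'
```

```text
time: 18.15
tool_pos: [452.2, 279.8, 90.4]
tcp_rot: [180.0, -0.0, -172.0]
ft_force: [-1.1, 0.4, -0.0]
finger_gap: 59.3
grip_force: 33.9
```

```bash
python3 -m jog '[0,0,0,0,0,0, 0,0,0,0,0,0, 0,0,0,0,0,0, 0,0,0,0,0,0, 0,0,-0.02,0,0,0, 0,0,-0.06,0,0,0, 0,0,-0.11,0,0,0, 0,0,-0.14,0,0,0]' 0.9; python3 - <<'E'
from h import *
a=np.deg2rad(8);R=np.array([[np.cos(a),-np.sin(a)],[np.sin(a),np.cos(a)]])
print((R@[102,0]+[519,289]).round(1))
E
python3 d.py 620 303.2 230 98
```

```text
time: 19.15
tool_pos: [453.1, 280.2, 233.5]
tcp_rot: [179.9, 0.2, -172.0]
ft_force: [0.3, 0.6, -0.2]
finger_gap: 81.1
grip_force: 0.0
[620.  303.2]
t 19.15 delta m [-0.1685 -0.0003  0.0041] rot [0.003 0.002 1.57 ] gap 81.1 F [ 0.3  0.6 -0.2]
```

```bash
python3 -m jog '[0,-0.03,0,0,0,0, 0,-0.08,0,0,0,0, 0,-0.13,0,0,0,0, 0,-0.17,0,0,0,0, 0,-0.18,0,0,0,0]'; python3 - <<'E'
from h import *
a=np.deg2rad(8);R=np.array([[np.cos(a),-np.sin(a)],[np.sin(a),np.cos(a)]])
W=lambda q:np.r_[R@np.array(q[:2])+[519,289],q[2]+3]
ims=[]
for c in("top","scene"):
    p=r.snapshot(c)
    # rectified view of plane z=48 of the scale: x 30..90, y -62..62, 4px/mm
    B=[(90,62),(90,-62),(30,-62),(30,62)]
    src=proj(p,[W((x,y,48)) for x,y in B]).astype(np.float32);s=6
    dst=np.float32([[0,0],[124*s,0],[124*s,60*s],[0,60*s]])
    ims.append(cv2.warpPerspective(p["pixels"][:,:,::-1].copy(),cv2.getPerspectiveTransform(src,dst),(124*s,60*s),flags=cv2.INTER_CUBIC))
im=np.vstack(ims)
cv2.imwrite("pics/dial.png",cv2.resize(im,None,fx=.8,fy=.8))
for c in("top","scene"):
    p=r.snapshot(c)
    for n in("pointer_tip","zero_mark","tub"):
        for o in r.look_for(p,n)[:2]:print(c,n,round(o["score"],2),np.round(o["bbox"],1))
E
```

```text
time: 19.77
tool_pos: [477.5, 99.5, 230.5]
tcp_rot: [-180.0, 0.0, -172.2]
ft_force: [-0.6, 1.1, 0.1]
finger_gap: 81.2
grip_force: 0.0
top pointer_tip 0.33 [479.  244.3 511.2 267.9]
top tub 0.83 [226.  314.8 248.3 345.1]
top tub 0.82 [215.4 250.1 236.6 282.3]
scene zero_mark 0.39 [411.9 205.1 424.9 219.4]
scene tub 0.91 [317.4 130.7 337.6 168. ]
scene tub 0.72 [367.1 150.5 406.8 192.4]
```

View pics/dial.png

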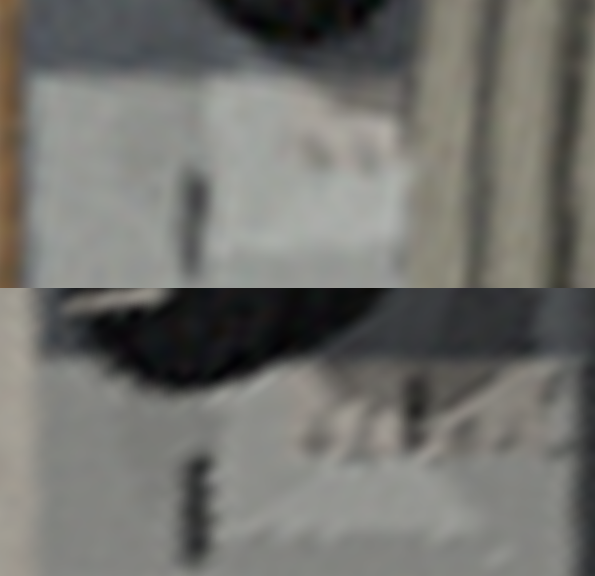

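The rectified views (4.8 px/mm) show the pointer at column ~195 (y ≈ +21 mm). The zero mark is at column ~415 in the scene view (y ≈ -24.5 mm). The gap of about 45.5 mm means a clockwise turn of about 3.25 rad.

```bash
python3 d.py 620 303.2 230 188
```

```text
t 20.275 delta m [-0.1696  0.179   0.0004] rot [ 0.    -0.     0.001] gap 81.3 F [-1.1  0.4  0. ]
```

```bash
python3 -m jog '[-0.02,0.025,0,0,0,0, -0.055,0.06,0,0,0,0, -0.09,0.1,0,0,0,0, -0.125,0.135,0,0,0,0, -0.15,0.16,0,0,0,0, -0.165,0.174,0,0,0,0, -0.17,0.179,0,0,0,0, -0.17,0.179,0,0,0,0]' 0.6; python3 d.py 620 303.2 60 188
```

```text
time: 21.28
tool_pos: [620.5, 302.5, 230.1]
tcp_rot: [-180.0, -0.0, -172.0]
ft_force: [0.0, 0.9, -0.2]
finger_gap: 68.4
grip_force: 0.0
t 21.275 delta m [0.0003 0.0008 0.1701] rot [-0.    -0.001  0.   ] gap 68.4 F [ 0.   0.9 -0.2]
```

```bash
python3 -m jog '[0,0,0.03,0,0,0, 0,0.0005,0.08,0,0,0, 0,0.0005,0.12,0,0,0, 0,0.0005,0.15,0,0,0, 0,0.0005,0.165,0,0,0, 0,0.0005,0.17,0,0,0, 0,0.0005,0.17,0,0,0]'; python3 -m jog '[0,0,0,0,0,0, 0,0,0,0,0,0, 0,0,0,0,0,0, 0,0,0,0,0,0]' -1 20; python3 - <<'E'
from h import *
print(r.sense()["joint_pos"],r.sense()["wrist_torque"])
E
```

```text
time: 22.15
tool_pos: [621.3, 303.0, 61.7]
tcp_rot: [180.0, 0.1, -172.0]
ft_force: [-0.8, -0.9, 0.2]
finger_gap: 68.1
grip_force: 0.0
time: 22.65
tool_pos: [621.7, 303.0, 62.2]
tcp_rot: [180.0, 0.1, -172.0]
ft_force: [-1.1, -1.7, 7.2]
finger_gap: 43.6
grip_force: 20.9
[ 2.17506989e+01  2.83966562e+01  7.80485016e+01 -1.90940292e-02
  7.34160587e+01 -7.62196905e+01] [-0.2866096   0.10634231  0.00080339]
```

```bash
python3 -m jog '[0,0,0,0,0,0.08, 0,0,0,0,0,0.24, 0,0,0,0,0,0.4, 0,0,0,0,0,0.56, 0,0,0,0,0,0.72, 0,0,0,0,0,0.88, 0,0,0,0,0,1.04, 0,0,0,0,0,1.2]';  python3 -m jog '[0,0,0,0,0,0.16, 0,0,0,0,0,0.32, 0,0,0,0,0,0.48, 0,0,0,0,0,0.64, 0,0,0,0,0,0.8, 0,0,0,0,0,0.96, 0,0,0,0,0,1.12, 0,0,0,0,0,1.2]'; python3 -m jog '[0,0,0,0,0,0.16, 0,0,0,0,0,0.32, 0,0,0,0,0,0.48, 0,0,0,0,0,0.6, 0,0,0,0,0,0.6, 0,0,0,0,0,0.6]'; cat > dial.py <<'E'
import sys
from h import *
a=np.deg2rad(8);R=np.array([[np.cos(a),-np.sin(a)],[np.sin(a),np.cos(a)]])
W=lambda q:np.r_[R@np.array(q[:2])+[519,289],q[2]+3]
ims=[];s=6
for c in("top","scene"):
    p=r.snapshot(c)
    B=[(90,62),(90,-62),(30,-62),(30,62)]
    src=proj(p,[W((x,y,48)) for x,y in B]).astype(np.float32)
    dst=np.float32([[0,0],[124*s,0],[124*s,60*s],[0,60*s]])
    im=cv2.warpPerspective(p["pixels"][:,:,::-1].copy(),cv2.getPerspectiveTransform(src,dst),(124*s,60*s),flags=cv2.INTER_CUBIC);ims.append(im)
    g=255-cv2.cvtColor(im,cv2.COLOR_BGR2GRAY).astype(float)
    for nm,x0,x1 in(("pointer",37,52),("mark",61,71)):
        f=g[int((90-x1)*s):int((90-x0)*s)].mean(0);f=f-cv2.GaussianBlur(f[None],(0,0),8*s)[0]
        k=np.argsort(f[5*s:119*s])[::-1]+5*s;pk=k[0]
        w=np.clip(f[pk-15:pk+16],0,None);print(c,nm,"y",round(62-(pk+(w*np.arange(-15,16)).sum()/w.sum()+.5)/s,2),"contrast",round(f[pk]))
cv2.imwrite(f"pics/{sys.argv[1]}.png",cv2.resize(np.vstack(ims),None,fx=.8,fy=.8))
E
python3 dial.py dial2
```

```text
time: 23.65
tool_pos: [621.2, 301.9, 62.2]
tcp_rot: [180.0, 0.1, 118.9]
ft_force: [-4.8, -6.6, 10.6]
finger_gap: 43.3
grip_force: 21.3
time: 24.65
tool_pos: [620.0, 302.1, 62.2]
tcp_rot: [-180.0, 0.1, 50.2]
ft_force: [-10.5, -6.5, 13.2]
finger_gap: 43.3
grip_force: 21.6
time: 25.4
tool_pos: [619.6, 302.6, 62.2]
tcp_rot: [180.0, 0.1, 16.1]
ft_force: [-12.8, -5.1, 13.3]
finger_gap: 42.9
grip_force: 21.7
top pointer y 21.28 contrast 36
top mark y 17.88 contrast 40
scene pointer y 21.23 contrast 53
scene mark y 15.09 contrast 20
```

View pics/dial2.png

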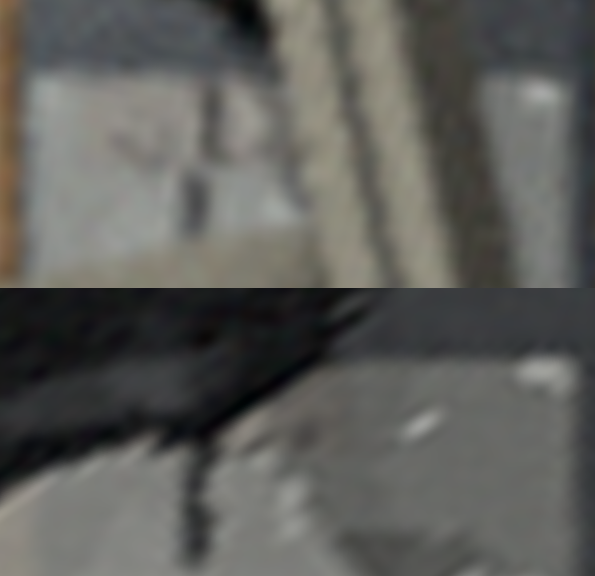

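The top view shows the pointer at column 193 and the zero mark at column 211, so about 3.4 mm remains, or another 0.24 rad.

```bash
python3 -m jog '[0,0,0,0,0,0.12, 0,0,0,0,0,0.24, 0,0,0,0,0,0.24, 0,0,0,0,0,0.24]'; python3 dial.py dial3;  python3 -m jog '[0,0,0,0,0,0, 0,0,0,0,0,0, 0,0,0,0,0,0, 0,0,-0.02,0,0,0, 0,0,-0.06,0,0,0, 0,0,-0.11,0,0,0, 0,0,-0.15,0,0,0]' 0.6; python3 d.py 480 60 230 0
```

```text
time: 26.0
tool_pos: [619.6, 302.8, 62.2]
tcp_rot: [180.0, 0.1, 2.4]
ft_force: [-12.0, -5.7, 13.9]
finger_gap: 43.1
grip_force: 21.7
top pointer y 21.25 contrast 36
top mark y 21.01 contrast 42
scene pointer y 20.05 contrast 35
scene mark y -1.25 contrast 34
time: 26.98
tool_pos: [621.4, 303.1, 214.8]
tcp_rot: [-179.9, -0.2, 2.3]
ft_force: [1.4, 0.5, 0.3]
finger_gap: 68.0
grip_force: 0.0
t 26.975 delta m [-0.1511  0.2371 -0.016 ] rot [-0.001 -0.003  0.041] gap 68.0 F [1.4 0.5 0.3]
```

```bash
python3 -m jog '[-0.02,0.04,-0.01,0,0,0, -0.05,0.085,-0.02,0,0,0, -0.08,0.13,-0.02,0,0,0, -0.11,0.18,-0.02,0,0,0, -0.14,0.23,-0.02,0,0,0, -0.15,0.28,-0.02,0,0,0, -0.16,0.33,-0.02,0,0,0, -0.16,0.36,-0.02,0,0,0]'; python3 dial.py d4; python3 dial.py d5; python3 - <<'E'
from h import *
a=np.deg2rad(8);R=np.array([[np.cos(a),-np.sin(a)],[np.sin(a),np.cos(a)]])
for c in("top","scene"):
    p=r.snapshot(c);v,u=np.nonzero(p["range_z"]>0);P=world(p,u,v)
    L=np.c_[(P[:,:2]-[519,289])@R,P[:,2]]
    for nm,b in dict(knob=(70,150,-50,50,76,95),bar=(-10,40,-80,80,92,110),house=(25,145,-100,100,36,56),tub=(-150,-15,-90,90,118,140)).items():
        k=L[(L[:,0]>b[0])&(L[:,0]<b[1])&(L[:,1]>b[2])&(L[:,1]<b[3])&(L[:,2]>b[4])&(L[:,2]<b[5])]
        if len(k)>5: print(c,nm,len(k),k.mean(0).round(1),np.percentile(k,[2,98],axis=0).round(0).tolist(),rect(k))
p=r.snapshot("top");save(p,"fin",(150,150,350,310),4)
E
```

```text
time: 27.98
tool_pos: [475.2, -65.6, 232.4]
tcp_rot: [179.9, -0.1, 2.2]
ft_force: [0.0, 0.2, -0.4]
finger_gap: 68.3
grip_force: 0.0
top pointer y 21.61 contrast 51
top mark y 21.03 contrast 48
scene pointer y 21.23 contrast 59
scene mark y 20.81 contrast 58
top pointer y 21.59 contrast 52
top mark y 21.04 contrast 48
scene pointer y 21.24 contrast 59
scene mark y 20.7 contrast 57
top knob 168 [101.1  -0.4  84. ] [[82.0, -19.0, 76.0], [122.0, 20.0, 91.0]] [102.6   0.2  44.1  41.4 -11.8]
top bar 153 [  7.2  -0.3 102.6] [[1.0, -49.0, 94.0], [14.0, 49.0, 108.0]] [8.000e+00 1.000e-01 1.014e+02 1.340e+01 8.950e+01]
top house 1069 [71.6 -1.2 47.3] [[27.0, -58.0, 39.0], [126.0, 58.0, 55.0]] [ 77.7   0.8 121.8 104.8  89.8]
top tub 131 [-69.    2.3 124.3] [[-114.0, -29.0, 118.0], [-24.0, 32.0, 131.0]] [-68.9   1.2  90.7  61.4  -0.1]
scene knob 212 [102.5  -2.8  85.2] [[81.0, -23.0, 78.0], [122.0, 19.0, 91.0]] [101.2   0.3  47.4  44.3 -66.2]
scene bar 183 [  9.1  -4.2 102.9] [[2.0, -52.0, 93.0], [15.0, 50.0, 109.0]] [  8.3   0.6 109.5  14.1  89.1]
scene house 1179 [ 75.9 -12.2  48.6] [[27.0, -61.0, 37.0], [129.0, 55.0, 55.0]] [ 78.3  -2.8 127.1 106.  -89.8]
scene tub 265 [-68.7  -0.8 124. ] [[-114.0, -32.0, 118.0], [-24.0, 32.0, 131.0]] [-70.4  -0.1  94.   66.7   0.2]
```

View pics/d5.png

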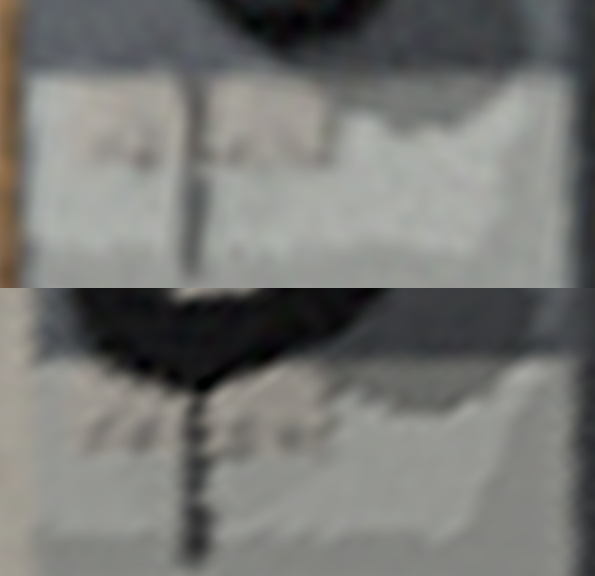

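View pics/fin.png

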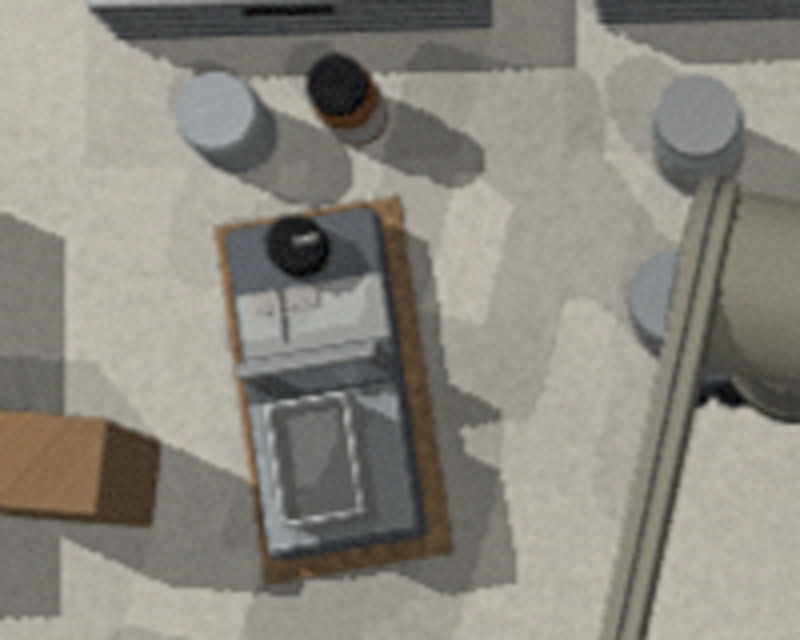

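The pointer and the zero mark form one straight line in both views, with about 0.5 mm between them. The tub is centred on the pan, the scale is centred on the mat and the bystanders in view are standing, so I'm handing in.

```bash
python3 -c "
from bench import r
print(r.hand_in())"
```

```text
the job is handed in; nothing more can be done
None
```

The job is handed in at about 28 s of the 70 s allowed: the scale stands centred and lined up on the mat, the tub is released upright in the middle of the pan, and the zero mark is within about 0.5 mm of the pointer.

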